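Press a phone's new screen home

ROBOT

A 7-joint arm with a two-finger parallel gripper is mounted at the origin on the work surface. World frame = base frame: x ahead of the robot, y to its left, z up, the work surface at z = 0. Lengths are in m, angles in rad, forces in N, time in s.
With the tool pointing down it reaches from about 0.4 to 0.85 m from the base axis. Payload 10.4 kg.
Tool frame: the origin (TCP) lies midway between the tips of the shut fingers; the grasp point (between the pads) lies 19 mm behind it; y points along the fingers, x is the direction in which the jaws open and shut, and the axes are right-handed (so a half turn about y gives the same grasp; the last joint's range is limited). The gripper opens to 87 mm and grips with 3 to 60 N. Pads are 19 mm wide; open, the fingers measure 117 mm over their backs; the gripper's body (75 mm by 190 mm) begins 51 mm behind the grasp point.
Start: joints at [1.241, 0.332, -0.065, 1.46, 0.022, 1.35, -0.088], TCP at [0.189, -0.596, 0.223] pointing down, gripper open.
Joint ranges: [-2.6, 2.6], [-0.5, 2.12], [-1.47, 1.34], [0.16, 2.42], [-1.27, 4.41], [0.06, 2.06], [-2.6, 2.6]. Speed limits (rad/s): [2.22, 2.22, 2.79, 2.79, 3.14, 3.14, 3.14].

INTERFACE

Orientations are given as a unit quaternion [x, y, z, w].
In Python, from bench import * gives the robot as it stands.
- The arm moves only by the tool jog_arm, never from a script. Its argument "commands" is a list of rows, each an object with "translation": the shift along the world's x, y, z in mm, a list of three; "twist": the turn about the world's z in rad. A call has 1 to 20 rows; each row shifts and turns the commanded pose from where the row before left it; what a row does not reach is not made up. A row lasts 1/10 s, in which the tool goes at most 50 mm and 8.59 degrees, less where a joint would pass 70% of its speed; a pose out of reach is approached as far as the arm can. A call is refused whole if a number of a shift passes 50 or a number of a turn 0.15, either way. A call with a gripper value outside its range is refused whole. "grip" is the closure, from 0 (fully open) to 1 (shut), set as the call begins (left out, the last holds). The fingers move at their own pace and stop on an object; "grip_force" is the grip in N (left out, the last holds). Time passes only in rows, so rows that do not move let the fingers close. It gives the time, the measured TCP pose, the force and the opening at its end, in the units of the state.
- read_state(): the state, without advancing time (a new reading comes with each control period).
- camera(name): name is "scene" or "top" or "wrist"; returns a dict with "img" (400x640x3 uint8, red, green, blue), "fx", "fy", "cx", "cy" (pixels), "cam_to_world" (4x4, takes a point from camera to world coordinates). Camera axes: x right, y down, z forward; pixel columns grow to the right and rows downward; lengths in m; the calibration is good to about 2 mm. A picture is of the moment at which its call begins. There is no depth.
- close_job(): hands the job in, once; it reports no verdict.
The state is a dict: "time": time; "joint_positions": joint angles; "joint_vel": joint speeds; "joint_torque": joint torques, N m; "ee_pos": TCP position; "eef_rot": TCP orientation; "ft_force": force on the tool from outside, world axes, zero at the start; "torque": the same for the moment, N m; "width": finger opening in m.
Only numpy, scipy, OpenCV 4.12 (cv2) and the standard library are available. Lean on these libraries where they do the work, as an engineer would, in place of code of your own. Each camera call takes 0.05 s, during which the arm holds its last target.

TASK

Three phones of the same model lie on the repair bench; two are finished, and on the third the new screen still stands up at its bottom end. Press that screen down gently with the fingertips until it sits flush in its frame all round, leaving the phone lying where it is, then draw the hand clear. Do not touch the two finished phones or disturb the tools around them, and do not pick anything up.

Things in the scene. Friction and masses are not known exactly. Their poses are not given: they have to be found in the camera images.
- phone: The unfinished phone, in any of the three places: flat aluminium frame 150 mm long (own x), 72 mm wide (y), loose, on its back, about 0.2 kg with its screen. Origin: centre of its underside, on the bench; +x to its top end (earpiece slit), -x to its bottom end, z up. Its black glass screen is hooked in at the top end and stands up at the bottom end.
- screen (a joint): Angle (rad) of that phone's screen, a flat glass 144 x 66 x 2 mm: 0 = flush against a firm stop, its upper face 8 mm above the bench; 0.18 to 0.32 at the start, bottom end up 26 to 46 mm. Axis: along the phone's y, 72 mm towards +x of its origin, 6 mm above the bench. Stiff fit: it stays where it is left; 2 to 3 N at the bottom end press it down, more nearer the top.
- screen_free_edge (a point): Middle of the raised bottom edge of that screen, on its upper face, 144 mm from the axis at the top end. Frame as the screen's: x along the screen towards its top end, z out of the glass. The glass is fragile: it bears up to 50 N, so meet the firm stop slowly.
- phone_done_1: Finished phone of the same model, 150 x 72 x 8 mm, loose, screen flush. Origin: centre of its underside; x along its length towards its top end. Leave alone.
- phone_done_2: The second finished phone, the same as the first. Leave alone.
- screwdriver: Small black-handled screwdriver lying on the bench left of the phones, 150 mm long, loose. Origin under its middle, x along it. Leave alone.
- flux_jar: Small white jar with a black cap, 40 mm across and 34 mm tall, standing loose right of the phones. Origin: centre of its underside. Leave alone.
- tweezers: Fine steel tweezers, 140 mm long and 8 mm high, lying loose beyond the phones. Origin under their middle, x along them. Leave alone.

How it is judged:
At the end, for the whole second after the job is handed in: The screen is flush (within 0.012 rad, under 2 mm at its bottom edge); its phone lies flat and still on the bench within 20 mm of where it was; the finished phones are within 8 mm and the tools within 15 mm of where they were (value of joint screen below 0.012 rad and distance of phone from where it was at the start of the episode below 0.02 m and height (world z) of phone below 0.004 m and angle between phone's own z axis and vertical below 0.05 rad and linear speed of phone below 0.01 m/s and distance of each of phone_done_1, phone_done_2 from where it was at the start of the episode below 0.008 m and distance of each of screwdriver, flux_jar, tweezers from where it was at the start of the episode below 0.015 m); the robot touches nothing.
It fails at once if the phone or its screen is pressed harder than 50 N (contact force between any of the fingers, the arm and phone above 50 N).
It fails at once if the phone is lifted or tipped off the bench (height (world z) of phone above 0.01 m or angle between phone's own z axis and vertical above 0.12 rad).
It fails at once if the screen is pulled farther open (value of joint screen above 0.4 rad).
It fails at once if a finished phone is touched (contact force between any of the arm, the fingers and phone_done_1 above 1 N or contact force between any of the arm, the fingers and phone_done_2 above 1 N).
It fails at once if a tool is knocked away or picked up (distance of any of screwdriver, flux_jar, tweezers from where it was at the start of the episode above 0.03 m).
It also fails if it takes over 32 s, if anything falls off the work surface, if the arm or the gripper's body presses on something with over 40 N, if the wrist force passes 120 N, or if a joint passes its speed limit or range.

## Working session

There is one attempt and no reset: what is moved stays moved. The work goes in short steps, Python scripts to look and compute and a tool call to move; the robot and the scene stay as the last step left them, time stands still between calls to the robot, and variables do not carry over. Pictures are saved under pics/ and viewed, and the job is handed in when it is done.

Besides the shell and the picture viewer there is one more tool, called after "Emit:" as name([rows], argument=value, ...), one row to a line, values as JSON. jog_arm: Moves the arm, as the interface text tells. Its arguments: {"type":"object","properties":{"commands":{"type":"array"},"grip":{"type":"number"},"grip_force":{"type":"number"}},"required":["commands"]}

```bash
mkdir -p pics
python3 - <<'E'
from bench import *
import cv2,numpy as np,pickle
for n in ["scene","top","wrist"]:
    c=camera(n); cv2.imwrite(f"pics/{n}0.png",c["img"][:,:,::-1]); pickle.dump(c,open(f"pics/{n}0.pkl","wb"))
    print(n,c["fx"],c["cx"],c["cy"],np.round(c["cam_to_world"],3).tolist())
s=read_state();print(s)
E
```

```text
scene 370.6343471386418 323.1074627007257 198.62880750540413 [[0.01, 0.678, -0.735, 1.303], [1.0, -0.021, -0.006, 0.004], [-0.019, -0.734, -0.678, 0.685], [0.0, 0.0, 0.0, 1.0]]
top 397.3743218345059 318.24585425497276 195.5273463333504 [[0.029, -0.991, 0.13, 0.483], [-0.999, -0.032, -0.022, 0.007], [0.026, -0.129, -0.991, 1.135], [0.0, 0.0, 0.0, 1.0]]
wrist 285.0991251482374 327.1499628978385 195.53800731990447 [[0.302, -0.91, -0.285, 0.266], [-0.953, -0.288, -0.089, -0.571], [-0.001, 0.298, -0.954, 0.383], [0.0, 0.0, 0.0, 1.0]]
{'time': 0.15, 'joint_positions': array([ 1.24139711,  0.33270663, -0.06472345,  1.46072612,  0.0216171 ,
        1.34986601, -0.08847876]), 'joint_vel': array([-1.11865020e-04, -2.06893180e-03,  1.65847370e-03, -1.75599317e-03,
        3.09305904e-06, -2.88055631e-03, -1.43045144e-04]), 'joint_torque': array([ 4.07515117e-04, -6.23633265e+01,  2.43606255e-02, -3.90142286e+01,
       -6.14400627e-02,  3.72679078e-02,  1.35420873e-04]), 'ee_pos': array([ 0.18868253, -0.59555378,  0.22195993]), 'eef_rot': array([-0.57034495,  0.41800942, -0.41741281,  0.57073751]), 'ft_force': array([ 0.44920659,  0.09859619, -0.3307063 ]), 'torque': array([ 0.03373795,  0.03163495, -0.0112872 ]), 'width': 0.08708524627786413}
```

View pics/scene0.png

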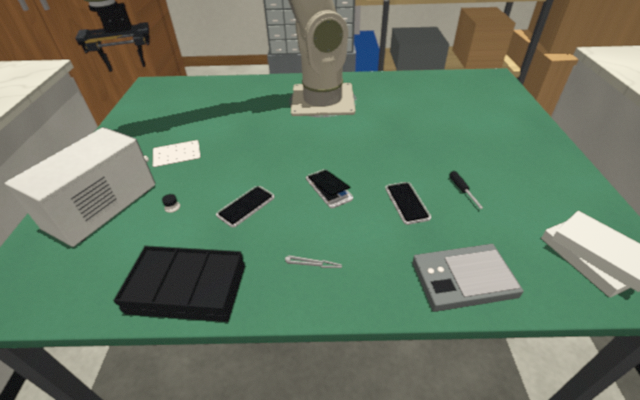

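View pics/top0.png

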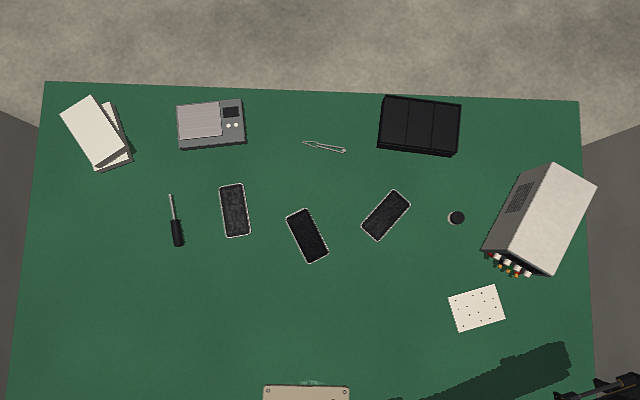

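The middle phone looks unfinished: in the scene view at (330,187) its frame shows separately from the glass, and in the top view it is at (307,236). I'll zoom in on both.

Run:
```python
import cv2,numpy as np
a=cv2.imread("pics/scene0.png")[160:215,295:365]; b=cv2.imread("pics/top0.png")[200:272,275:340]
a=cv2.resize(a,None,fx=8,fy=8,interpolation=cv2.INTER_CUBIC)[:560,:400] if 0 else cv2.resize(a,(400,314),interpolation=cv2.INTER_CUBIC)
b=cv2.resize(b,(390,432),interpolation=cv2.INTER_CUBIC)
o=np.zeros((432,800,3),np.uint8);o[:314,:400]=a;o[:432,405:795]=b
cv2.imwrite("pics/z0.png",cv2.convertScaleAbs(o,alpha=1.6,beta=10))
```

```text
(no output)
```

View pics/z0.png

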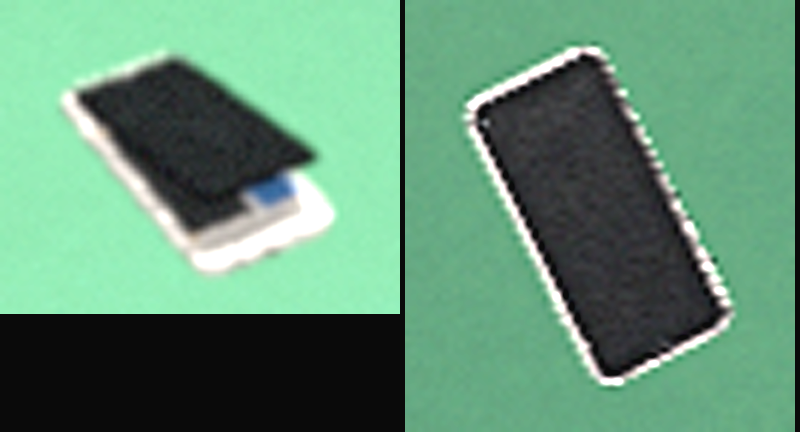

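The raised bottom end is the far one (+x world), at upper left in the top view. Next I'll measure the poses.

```bash
cat > h.py <<'E'
import cv2,numpy as np,pickle
def ray(c,u,v):
    M=np.array(c["cam_to_world"]);d=M[:3,:3]@np.array([(u-c["cx"])/c["fx"],(v-c["cy"])/c["fy"],1.]);return M[:3,3],d
def onz(c,u,v,z):
    o,d=ray(c,u,v);return o+d*(z-o[2])/d[2]
def proj(c,p):
    M=np.linalg.inv(np.array(c["cam_to_world"]));q=M@np.append(p,1);return np.array([c["fx"]*q[0]/q[2]+c["cx"],c["fy"]*q[1]/q[2]+c["cy"]])
E
python3 - <<'E'
from h import *
t=pickle.load(open("pics/top0.pkl","rb"));s=pickle.load(open("pics/scene0.pkl","rb"))
def cnts(c,k=1):
    i=cv2.resize(c["img"],None,fx=4,fy=4,interpolation=cv2.INTER_CUBIC).astype(int)
    m=((i[:,:,1]-i[:,:,0]<25)).astype(np.uint8)*255
    return cv2.findContours(m,cv2.RETR_EXTERNAL,cv2.CHAIN_APPROX_NONE)[0]
for name,c,cs in [("top",t,[(235,210),(307,236),(386,216)]),("scene",s,[(246,205),(408,202)])]:
    for k in cnts(c):
        kk=(k.reshape(-1,2)+.5)/4-.5; m=kk.mean(0)
        if any(np.hypot(*(m-q))<15 for q in cs) and len(k)>200:
            P=np.array([onz(c,*p,0.008)[:2] for p in kk])
            r=cv2.minAreaRect((P*1000).astype(np.float32)); print(name,m.round(1),[np.round(x,1) for x in r]); print(cv2.boxPoints(r).round(0).tolist())
E
```

```text
top [306.7 235.2] [array([517.5,  11.1]), array([151.7,  76.5]), np.float64(28.5)]
[[433.0, 9.0], [469.0, -59.0], [602.0, 14.0], [566.0, 81.0]]
top [385. 215.] [array([ 582.3, -210.6]), array([ 75.7, 152.7]), np.float64(49.0)]
[[500.0, -189.0], [615.0, -289.0], [665.0, -232.0], [549.0, -132.0]]
top [234.1 210.3] [array([582.5, 218.4]), array([152.9,  77.1]), np.float64(12.1)]
[[500.0, 240.0], [516.0, 165.0], [665.0, 197.0], [649.0, 272.0]]
scene [244.8 205.5] [array([ 586.8, -208. ]), array([ 81.1, 155.8]), np.float64(49.2)]
[[501.0, -188.0], [619.0, -290.0], [672.0, -228.0], [554.0, -126.0]]
scene [407.4 202.8] [array([587.2, 220. ]), array([157.7,  78.8]), np.float64(12.9)]
[[502.0, 241.0], [519.0, 164.0], [673.0, 199.0], [655.0, 276.0]]
```

Emit:
jog_arm([
  {"translation": [20,33,0],"twist": 0},
  {"translation": [20,33,0],"twist": 0},
  {"translation": [20,33,0],"twist": 0},
  {"translation": [20,33,0],"twist": 0},
  {"translation": [20,33,0],"twist": 0},
  {"translation": [20,33,0],"twist": 0},
  {"translation": [20,33,0],"twist": 0},
  {"translation": [20,33,0],"twist": 0},
  {"translation": [20,33,0],"twist": 0},
  {"translation": [20,33,0],"twist": 0},
  {"translation": [20,33,0],"twist": 0},
  {"translation": [20,33,0],"twist": 0},
  {"translation": [20,33,0],"twist": 0},
  {"translation": [20,33,0],"twist": 0},
  {"translation": [20,33,0],"twist": 0},
  {"translation": [20,33,0],"twist": 0},
  {"translation": [20,33,0],"twist": 0},
  {"translation": [20,33,0],"twist": 0},
  {"translation": [20,33,0],"twist": 0},
  {"translation": [0,0,0],"twist": 0},
], grip=1)

```text
time: 2.15
ee_pos: [0.5696, 0.037, 0.2222]
eef_rot: [-0.571, 0.417, -0.415, 0.573]
ft_force: [-0.8, -0.0, -0.6]
width: 0.0003
```

Run:
```python
from bench import *
from h import *
from scipy.spatial.transform import Rotation as R
print(R.from_quat(read_state()["eef_rot"]).as_matrix().round(2).tolist())
o=[]
for n in ["wrist","scene"]:
    c=camera(n); pickle.dump(c,open(f"pics/{n}1.pkl","wb")); im=c["img"][:,:,::-1].copy()
    if n=="scene": im=cv2.resize(im[100:240,230:454],(640,400),interpolation=cv2.INTER_CUBIC)
    cv2.imwrite(f"pics/{n}1.png",im)
```

```text
[[0.31, -0.0, 0.95], [-0.95, 0.0, 0.31], [-0.0, -1.0, 0.0]]
```

View pics/wrist1.png

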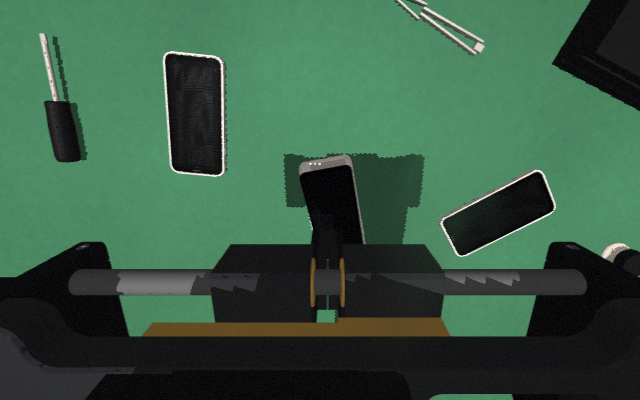

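View pics/scene1.png

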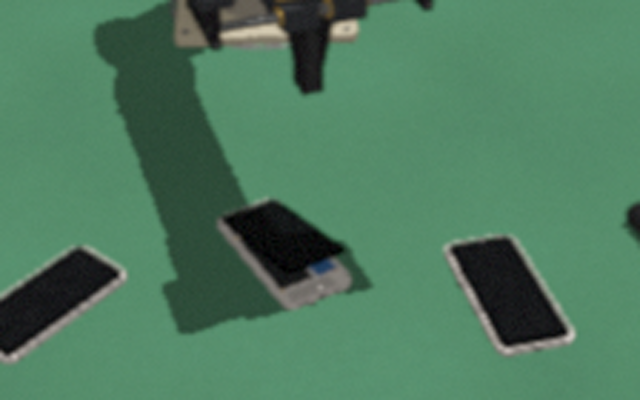

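The wrist view shows the raised edge ahead of the fingertips, from about (301,172) to (352,165). The scene view confirms the middle phone's glass stands up at its near end. I'll check the edge position by ray.

Run:
```python
from h import *
w=pickle.load(open("pics/wrist1.pkl","rb"));s=pickle.load(open("pics/scene1.pkl","rb"))
for u,v in[(303,176),(351,167)]: print([onz(w,u,v,z).round(3).tolist() for z in(.035,.045,.054)])
# scene corners px (crop->full)
for u,v in[(345,248),(283,274)]:
    u=230+u*.35;v=100+v*.35; print([onz(s,u,v,z).round(3).tolist() for z in(.035,.045,.054)])
```

```text
[[0.558, 0.066, 0.035], [0.561, 0.066, 0.045], [0.563, 0.066, 0.054]]
[[0.588, 0.012, 0.035], [0.589, 0.014, 0.045], [0.591, 0.015, 0.054]]
[[0.555, 0.073, 0.035], [0.566, 0.072, 0.045], [0.576, 0.071, 0.054]]
[[0.589, 0.014, 0.035], [0.6, 0.014, 0.045], [0.61, 0.014, 0.054]]
```

Emit:
jog_arm([
  {"translation": [-7,-2,-30],"twist": 0},
  {"translation": [0,0,-35],"twist": 0},
  {"translation": [0,0,-35],"twist": 0},
  {"translation": [0,0,-30],"twist": 0},
  {"translation": [0,0,-15],"twist": 0},
  {"translation": [0,0,-7],"twist": 0},
  {"translation": [0,0,-4],"twist": 0},
  {"translation": [0,0,-4],"twist": 0},
  {"translation": [0,0,-4],"twist": 0},
  {"translation": [0,0,-4],"twist": 0},
  {"translation": [0,0,-3],"twist": 0},
  {"translation": [0,0,-3],"twist": 0},
  {"translation": [0,0,-3],"twist": 0},
  {"translation": [0,0,-3],"twist": 0},
])

```text
time: 3.65
ee_pos: [0.5618, 0.0292, 0.0424]
eef_rot: [-0.571, 0.418, -0.418, 0.571]
ft_force: [-0.5, -0.8, -0.6]
width: 0.0005
```

Run:
```python
from bench import *
from h import *
c=camera("scene"); im=c["img"][:,:,::-1].copy()
cv2.imwrite(f"pics/scene2.png",cv2.resize(im[140:240,250:410],(800,500),interpolation=cv2.INTER_CUBIC))
print(read_state()["ft_force"])
```

```text
[-0.81486159 -0.2517259  -0.82260159]
```

View pics/scene2.png

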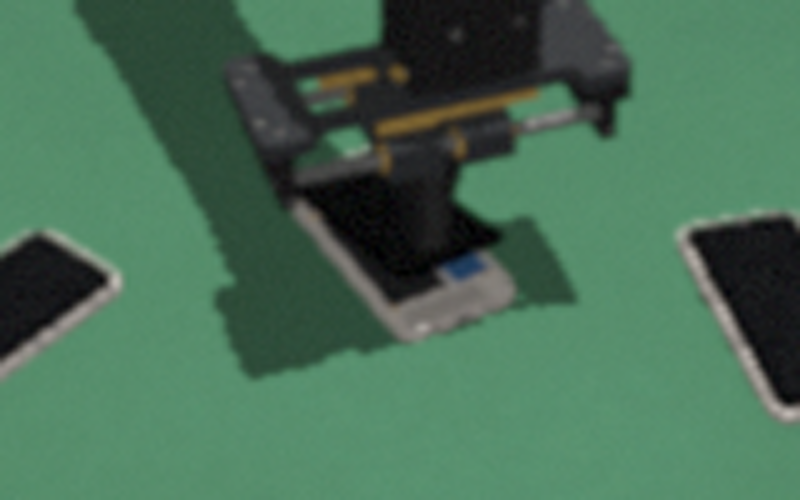

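The fingertips are just above the glass near its raised edge, at (430,240) in the crop, with no contact yet. I'll correct y by 5 mm and press on slowly.

Emit:
jog_arm([
  {"translation": [0,5,0],"twist": 0},
  {"translation": [0,0,-2],"twist": 0},
  {"translation": [0,0,-2],"twist": 0},
  {"translation": [0,0,-2],"twist": 0},
  {"translation": [0,0,-2],"twist": 0},
  {"translation": [0,0,-2],"twist": 0},
  {"translation": [0,0,-2],"twist": 0},
  {"translation": [0,0,-2],"twist": 0},
])

```text
time: 4.5
ee_pos: [0.562, 0.0341, 0.0285]
eef_rot: [-0.57, 0.418, -0.418, 0.571]
ft_force: [0.7, 0.0, 2.6]
width: 0.0003
```

In contact: Fz has risen by about 3 N.

Emit:
jog_arm([
  {"translation": [0,0,-2],"twist": 0},
  {"translation": [0,0,-2],"twist": 0},
  {"translation": [0,0,-2],"twist": 0},
  {"translation": [0,0,-2],"twist": 0},
  {"translation": [0,0,-2],"twist": 0},
  {"translation": [0,0,-2],"twist": 0},
  {"translation": [0,0,-1],"twist": 0},
  {"translation": [0,0,-1],"twist": 0},
])

```text
time: 5.3
ee_pos: [0.5618, 0.0342, 0.0145]
eef_rot: [0.571, -0.418, 0.418, -0.571]
ft_force: [1.4, 0.7, 2.9]
width: 0.0009
```

Emit:
jog_arm([
  {"translation": [0,0,-1],"twist": 0},
  {"translation": [0,0,-1],"twist": 0},
  {"translation": [0,0,-1],"twist": 0},
  {"translation": [0,0,-1],"twist": 0},
  {"translation": [0,0,-0.5],"twist": 0},
  {"translation": [0,0,-0.5],"twist": 0},
  {"translation": [0,0,0],"twist": 0},
])

```text
time: 6.0
ee_pos: [0.5617, 0.0341, 0.0095]
eef_rot: [0.571, -0.418, 0.418, -0.57]
ft_force: [1.7, 1.2, 2.2]
width: 0.0004
```

Emit:
jog_arm([
  {"translation": [0,0,-0.5],"twist": 0},
  {"translation": [0,0,-0.5],"twist": 0},
  {"translation": [0,0,-0.3],"twist": 0},
  {"translation": [0,0,0],"twist": 0},
])

```text
time: 6.4
ee_pos: [0.5617, 0.0341, 0.0084]
eef_rot: [0.571, -0.418, 0.418, -0.57]
ft_force: [-0.4, -0.1, 4.9]
width: 0.0006
```

Emit:
jog_arm([
  {"translation": [0,0,-0.3],"twist": 0},
  {"translation": [0,0,-0.3],"twist": 0},
  {"translation": [0,0,0],"twist": 0},
])

```text
time: 6.7
ee_pos: [0.5617, 0.0341, 0.0081]
eef_rot: [0.571, -0.418, 0.418, -0.57]
ft_force: [-2.4, -0.2, 9.6]
width: 0.0002
```

Emit:
jog_arm([
  {"translation": [0,0,-0.3],"twist": 0},
  {"translation": [0,0,-0.3],"twist": 0},
  {"translation": [0,0,0],"twist": 0},
  {"translation": [0,0,0],"twist": 0},
])

```text
time: 7.1
ee_pos: [0.5618, 0.0341, 0.0079]
eef_rot: [0.571, -0.418, 0.418, -0.57]
ft_force: [-3.7, -0.8, 13.8]
width: 0.0006
```

The firm stop is reached: z is steady at 7.9 mm while the force climbs. Now I'll lift straight up and move back out of view.

Emit:
jog_arm([
  {"translation": [0,0,1],"twist": 0},
  {"translation": [0,0,2],"twist": 0},
  {"translation": [0,0,5],"twist": 0},
  {"translation": [0,0,15],"twist": 0},
  {"translation": [0,0,30],"twist": 0},
  {"translation": [0,0,40],"twist": 0},
  {"translation": [0,0,40],"twist": 0},
  {"translation": [0,0,40],"twist": 0},
  {"translation": [-10,-40,20],"twist": 0},
  {"translation": [-15,-40,20],"twist": 0},
  {"translation": [-15,-40,0],"twist": 0},
  {"translation": [-15,-40,0],"twist": 0},
  {"translation": [-15,-40,0],"twist": 0},
  {"translation": [-15,-40,0],"twist": 0},
  {"translation": [-15,-40,0],"twist": 0},
  {"translation": [0,0,0],"twist": 0},
  {"translation": [0,0,0],"twist": 0},
])

```text
time: 8.8
ee_pos: [0.4614, -0.2463, 0.2208]
eef_rot: [-0.57, 0.418, -0.418, 0.57]
ft_force: [-0.4, 0.4, 0.4]
width: 0.0005
```

Run:
```python
from bench import *
from h import *
c=camera("scene"); im=c["img"][:,:,::-1].copy()
a=cv2.resize(im[140:240,250:410],(400,250),interpolation=cv2.INTER_CUBIC)
c=camera("top"); im=c["img"][:,:,::-1].copy()
b=cv2.resize(im[150:275,150:350],(400,250),interpolation=cv2.INTER_CUBIC)
cv2.imwrite("pics/end.png",np.hstack([a,b]))
i=cv2.resize(c["img"],None,fx=4,fy=4,interpolation=cv2.INTER_CUBIC).astype(int)
m=((i[:,:,1]-i[:,:,0]<25)).astype(np.uint8)*255
for k in cv2.findContours(m,0,cv2.CHAIN_APPROX_NONE)[0]:
    kk=(k.reshape(-1,2)+.5)/4-.5
    if len(k)>200 and any(np.hypot(*(kk.mean(0)-q))<15 for q in[(235,210),(307,236),(386,216)]):
        r=cv2.minAreaRect(np.array([onz(c,*p,.008)[:2]*1000 for p in kk],np.float32));print([np.round(x,1) for x in r])
s=read_state();print(s["time"],s["ft_force"],s["ee_pos"])
```

```text
[array([517.5,  11.1]), array([151.7,  76.5]), np.float64(28.5)]
[array([ 582.3, -210.5]), array([ 75.7, 152.6]), np.float64(49.1)]
[array([582.5, 218.4]), array([152.9,  77.1]), np.float64(12.1)]
8.9 [-0.13552642  0.69089812 -1.10548748] [ 0.46234205 -0.24447648  0.22068876]
```

View pics/end.png

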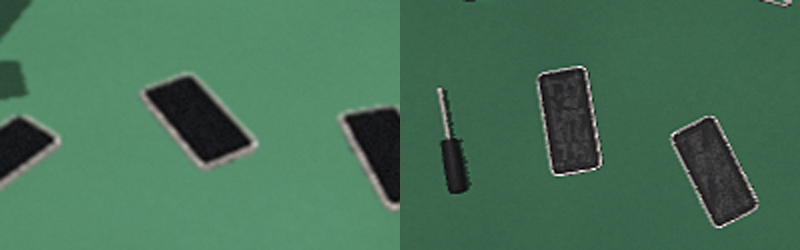

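The screen is flush all round, with an even frame rim in the scene crop around (200,120), and none of the phones has moved. The hand is clear, so I'm handing in.

```bash
python3 -c "
from bench import *
print(close_job())"
```

```text
the job is handed in; nothing more can be done
None
```

The screen on the middle phone is pressed down flush, and I handed the job in at about 9 s. I pressed near its raised bottom edge with the shut fingertips, slowing down before the stop. It took about 3 N on the way down. At the firm stop the fingertips were at z ≈ 7.9 mm and the force reached about 14 N, well under the 50 N limit. I then lifted the hand straight up and moved it away.

- **Screen:** the final scene picture shows an even frame rim all round the glass.
- **Phones:** the measured outlines of all three phones match the starting ones to about 0.1 mm.
- **Hand:** the wrist force was back to its no-contact level, about 1 N or less, with the fingertips at z ≈ 0.22 m.
- **Tools:** I did not measure the tools again. The final picture shows the screwdriver in full, only a corner of the tweezers, and not the flux jar. The hand did not come near any of them.

One reading was off: during the descent the TCP was about 6 mm short in y, so I corrected it before contact. No check failed.

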